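# Close up the card boxes and clamp the bookend

### The job

Close up the row of card boxes on the desk rack: slide the bookend with the red knob along until the three boxes stand upright, pressed together with no gaps against the end plate. Then turn the red knob clockwise to its stop so that the bookend is clamped there, let go, and leave the other things on the desk as they are.

Things in the scene. Friction and masses are not known exactly. Their poses are not given: they have to be found in the camera images.
- rack: Grey desk rack for card boxes, fixed to the desk: a flat base 176 mm wide (its x), 440 mm long (its y, from -190 to +250 mm from the origin) and 20 mm thick, with an aluminium rail down the middle and 8 mm high edge strips. Origin on the desk under the base; +y runs along the rack from the red-knobbed sliding bookend towards the dark end plate; z up. Its place and yaw on the desk vary
- end_face (a point): Point on the inner face of the dark steel end plate (140 mm wide, 100 mm tall) at the rack's +y end, 60 mm above the desk, on the rack's centre line. The end plate is screwed down and must be taken as fixed, but where it is fixed along the rack varies by 50 mm
- bookend_face (a point): Point on the pushing face (looks to the rack's +y, towards the boxes) of the light-grey sliding bookend, 60 mm above the desk on the rack's centre line. The bookend has a plate 140 mm wide (8 mm thick, its top 118 mm above the desk) and behind it a low foot 60 mm wide, 45 mm high, carrying the clamp knob. With the knob loose it slides freely (about 2 N, plus up to about 8 N when it pushes the boxes) along the rack's y
- bookend (a joint): Slide of the bookend along the rack, in m: 0 is fully back (pushing face at rack y = -40 mm), growing towards the end plate, limit 0.18. The three boxes fill 96 mm when closed up
- knob_grip (a point): Grip point of the red clamp knob, on its upright axis, 78 mm above the desk and 88 mm behind (rack -y of) the bookend's pushing face. The grip is an upright bar 52 mm long, 15 mm wide and 34 mm tall (61 to 95 mm above the desk); this point's frame turns with the knob: the long side of the bar is its y axis, z is up. It moves with the bookend, so the bookend can be slid by holding the knob
- knob (a joint): Turn of the clamp knob in rad, clockwise seen from above. 0 is fully loose (bar along the rack), 1.4 is a hard stop, fully tight (bar nearly across the rack). It starts loose (0 to 0.25), stays where it is left, begins to bite at about 0.75 and clamps the bookend to its rail increasingly up to the stop; turning takes about 0.15 N m, up to 0.25 N m near the stop. At the stop the bookend holds against some 20 N
- box_blue: closed rigid blue plastic card-index box, 150 wide (its x) x 32 thick (its y, along the rack) x 105 mm tall, about 0.25 kg, standing loose on the rack; origin at the centre of its underside, z up. The order of the three boxes along the rack changes.
- box_white: closed rigid white plastic card-index box, 150 wide (its x) x 32 thick (its y, along the rack) x 105 mm tall, about 0.25 kg, standing loose on the rack; origin at the centre of its underside, z up. The order of the three boxes along the rack changes.
- box_green: closed rigid green plastic card-index box, 150 wide (its x) x 32 thick (its y, along the rack) x 105 mm tall, about 0.25 kg, standing loose on the rack; origin at the centre of its underside, z up. The order of the three boxes along the rack changes.
- glue_stick: Bystander: blue glue stick with white cap, 26 mm across, 92 mm tall, standing beside the rack; origin at its foot
- thermometer: Bystander: white pistol-shaped forehead thermometer lying flat, about 150 x 140 x 42 mm; origin under its barrel
- phone: Bystander: red desk telephone, 210 x 170 x 70 mm; origin under its centre
- gel_bottle: Bystander: clear hand-gel bottle with blue cap, 60 mm across, 150 mm tall; origin at its foot
- pen_cup: Bystander: black pen cup, 72 mm across, 90 mm tall with pens to 150 mm; origin at its foot
Not all that is in view belongs to the job. Leave any orange or pink look-alike of the box_white alone.

How it is judged:
By the outcome, as a careful person would: the job done as asked, in the order asked, and still so for the second after the job is handed in, with the robot touching nothing.
It also fails if it takes over 35 s, if anything falls off the work surface, if the arm or the gripper's body presses on something with over 40 N, if the wrist force passes 120 N, or if a joint passes its speed limit or range.

### The arm

A 6-joint arm with a two-finger parallel gripper is mounted at the origin on the work surface. World frame = base frame: x ahead of the robot, y to its left, z up, the work surface at z = 0. Lengths are in m, angles in rad, forces in N, time in s.
With the tool pointing down it reaches from about 0.225 to 0.875 m from the base axis. Payload 3.4 kg.
Tool frame: the origin (TCP) lies between the finger pads; the fingertips stand 8 mm ahead of it and the grasp point (between the pads) lies 11 mm behind it; z points along the fingers, y is the direction in which the jaws open and shut (so a half turn about z gives the same grasp; the last joint's range is limited). The gripper opens to 85 mm and grips with 20 to 120 N. Pads are 22 mm wide; open, the fingers measure 114 mm over their backs; the gripper's body (76 mm by 85 mm) begins 54 mm behind the grasp point. The pads swing forward as they close: fully open they stand 13 mm farther back than shut.
Start: joints at [-1.301, 0.276, 1.505, -0, 1.361, -0.121], TCP at [0.219, -0.532, 0.239] pointing down, gripper open.
Joint ranges: [-2.89, 2.89], [-0.75, 2.08], [0.22, 2.7], [-1.18, 4.32], [0.11, 2.71], [-2.7, 2.7]. Speed limits (rad/s): [2.57, 2.57, 3.14, 3.14, 3.14, 3.14].

### API

Orientations are given as a rotation vector (axis times angle).
In Python, from station import arm gives the robot as it stands. The module is installed in compiled form; this text tells all that it offers.
- The arm moves only by the tool play_rows, never from a script. Its argument "moves" is a list of rows, each an object of numbers: "ax", "ay", "az": the turn, a rotation vector about the tool's x, y, z in degrees; "dx", "dy", "dz": the shift along the tool's x, y, z in cm; "claw": the finger opening in cm, from 0 to 8.54. A call has 1 to 12 rows; each row is the pose to reach, as a shift and turn from the pose measured when the call began, along the tool's axes at that moment; what a row does not reach only later rows make up. A row lasts 1/8 s, in which the tool goes at most 62.5 mm and 10.7 degrees, less where a joint would pass 70% of its speed; a pose out of reach is approached as far as the arm can. A call with a gripper value outside its range is refused whole. The fingers move at their own pace and stop on an object; the grip force is fixed at half the most. Time passes only in rows, so rows that repeat a pose let the fingers close. It gives the time, the measured TCP pose, the force and the opening at its end, in the units of the state.
- arm.get_state(): the state, without advancing time (a new reading comes with each control period).
- arm.get_image(name): name is "scene" or "top"; returns a dict with "img" (420x560x3 uint8, red, green, blue), "z_map" (420x560 float32, m along the optical axis (not along the pixel's ray), 0 where there is no reading), "fx", "fy", "cx", "cy" (pixels), "rvec" (rotation vector, rad) and "tvec" (3), from world to camera coordinates, as OpenCV has them. Camera axes: x right, y down, z forward; pixel columns grow to the right and rows downward; lengths in m; the calibration is good to about 2 mm. A picture is of the moment at which its call begins.
- arm.close_job(): hands the job in, once; it reports no verdict.
The state is a dict: "clock": time; "joints": joint angles; "qd": joint speeds; "effort": joint torques, N m; "tool_pos": TCP position; "eef_rot": TCP orientation; "ft_force": force on the tool from outside, world axes, zero at the start; "moment": the same for the moment, N m; "gripper_width": finger opening in m.
Only numpy, scipy, OpenCV 4.12 (cv2) and the standard library are available. Lean on these libraries where they do the work, as an engineer would, in place of code of your own. Each camera call takes 0.05 s, during which the arm holds its last target.

## Working session

There is one attempt and no reset: what is moved stays moved. The work goes in short steps, Python scripts to look and compute and a tool call to move; the robot and the scene stay as the last step left them, time stands still between calls to the robot, and variables do not carry over. Pictures are saved under pics/ and viewed, and the job is handed in when it is done.

Besides the shell and the picture viewer there is one more tool, called after "Emit:" as name([rows], argument=value, ...), one row to a line, values as JSON. play_rows: Moves the arm, as the interface text tells. Its arguments: {"type":"object","properties":{"moves":{"type":"array"}},"required":["moves"]}

```bash
mkdir -p pics
cat > h.py <<'E'
import numpy as np, cv2
from station import arm
def shot(n,f):
    d=arm.get_image(n); cv2.imwrite(f'pics/{f}.png',d['img'][:,:,::-1]); np.save(f'pics/{f}.npy',d,allow_pickle=True); return d
def load(f): return np.load(f'pics/{f}.npy',allow_pickle=True).item()
def pt(d,u,v):
    z=np.median([x for x in d['z_map'][v-1:v+2,u-1:u+2].ravel() if x>0])
    c=np.array([(u-d['cx'])/d['fx']*z,(v-d['cy'])/d['fy']*z,z])
    R=cv2.Rodrigues(np.array(d['rvec'],float))[0]
    return R.T@(c-np.array(d['tvec']).ravel())
def crop(f,x0,y0,x1,y1,s,o):
    im=cv2.imread(f'pics/{f}.png')[y0:y1,x0:x1]; cv2.imwrite(f'pics/{o}.png',cv2.resize(im,None,fx=s,fy=s,interpolation=cv2.INTER_CUBIC))
E
python3 - <<'E'
from h import *
shot('scene','s0');shot('top','t0')
s=arm.get_state();print(s)
E
```

```text
{'clock': 0.1, 'joints': array([-1.30100211e+00,  2.76495982e-01,  1.50601022e+00, -2.64753146e-05,
        1.36069759e+00, -1.21019601e-01]), 'qd': array([ 0.00102878, -0.00153013, -0.00215665, -0.00113927,  0.00104763,
       -0.00113892]), 'effort': array([ 5.21462043e-04, -4.17702699e+01, -2.46406031e+01, -1.33490280e-04,
        5.83655928e-03,  1.65815828e-05]), 'tool_pos': array([ 0.21889279, -0.53120508,  0.23854513]), 'eef_rot': array([-3.08022827e+00, -6.09686528e-01,  2.28521165e-04]), 'ft_force': array([-0.11791558, -0.11275804, -0.0535036 ]), 'moment': array([ 0.00966807,  0.02130999, -0.03329202]), 'gripper_width': 0.08548079179725739}
```

```bash
ls pics
```

```text
s0.npy
s0.png
t0.npy
t0.png
```

View pics/s0.png

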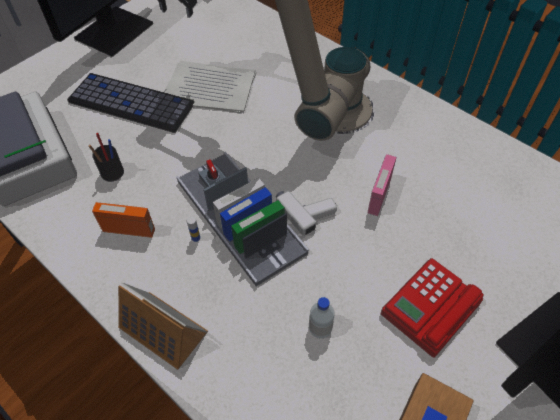

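View pics/t0.png

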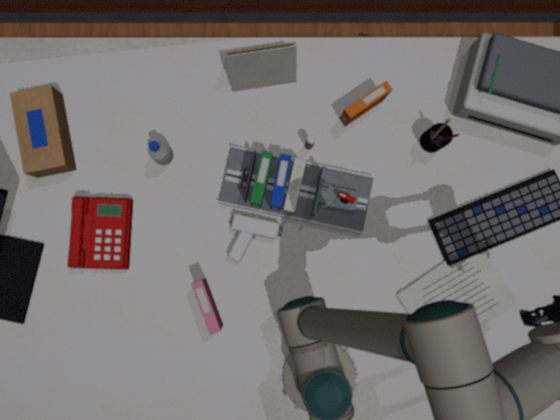

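Run:
```python
from h import *
crop('t0',210,130,390,250,4.4,'t0c'); crop('s0',170,145,320,285,5,'s0c')
```

```text
(no output)
```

View pics/t0c.png

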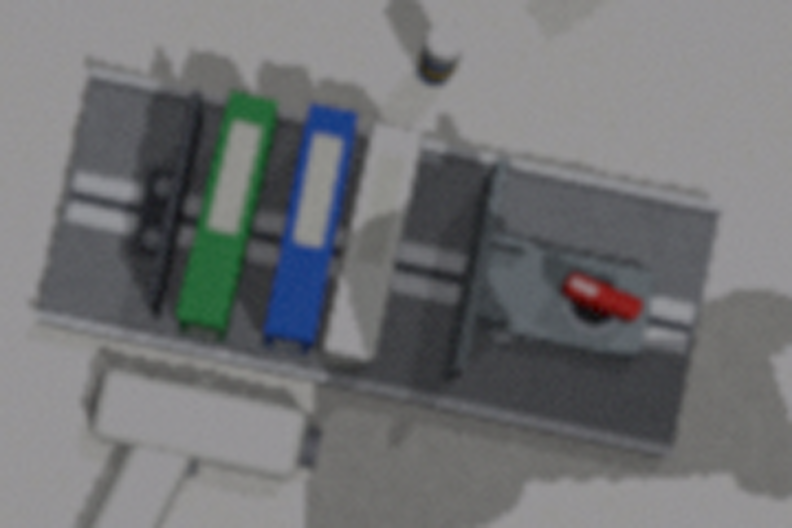

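View pics/s0c.png

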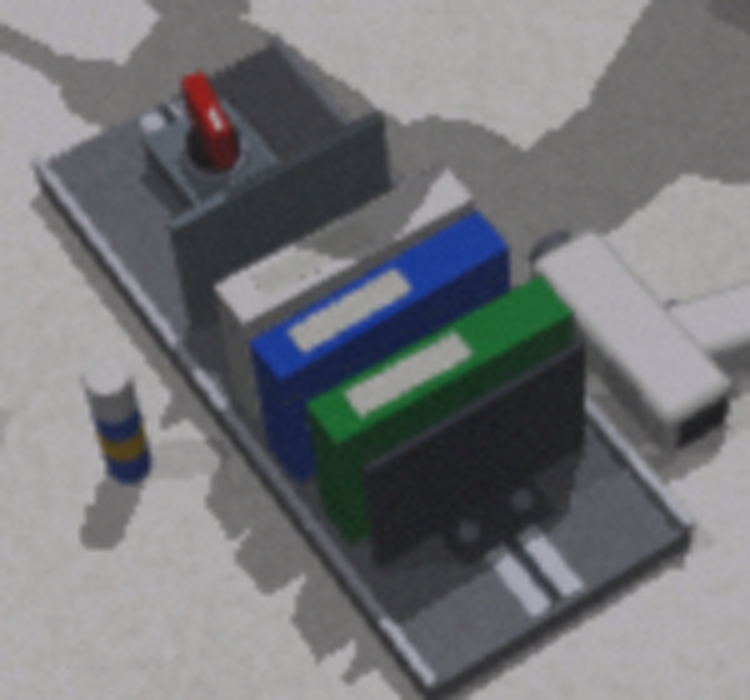

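```bash
cat >> h.py <<'E'
def ray(d,u,v,h):
    R=cv2.Rodrigues(np.array(d['rvec'],float))[0]; o=-R.T@np.array(d['tvec']).ravel()
    w=R.T@np.array([(u-d['cx'])/d['fx'],(v-d['cy'])/d['fy'],1]); return o+w*(h-o[2])/w[2]
def tc(u,v,s=4.4,x0=210,y0=130): return (u+.5)/s+x0-.5,(v+.5)/s+y0-.5
E
python3 - <<'E'
from h import *
d=load('t0')
P=dict(r1=(90,65,.028),r2=(715,205,.028),r3=(672,452,.028),r4=(35,308,.028),kA=(563,283,.095),kB=(641,308,.095),kc=(601,296,.095),
 bpA=(497,162,.118),bpB=(458,375,.118),epA=(192,95,.12),epB=(157,310,.12),gA=(255,93,.125),gB=(203,330,.125),bA=(333,105,.125),bB=(290,345,.125),wA=(397,125,.125),wB=(350,358,.125))
for k,(u,v,h) in P.items():
    a=tc(u,v); print(k,ray(d,*a,h).round(4), pt(d,int(round(a[0])),int(round(a[1]))).round(4))
# red pixels cloud
def cloud(d,m):
    vs,us=np.nonzero(m&(d['z_map']>0)); z=d['z_map'][vs,us]
    c=np.stack([(us-d['cx'])/d['fx']*z,(vs-d['cy'])/d['fy']*z,z],1)
    R=cv2.Rodrigues(np.array(d['rvec'],float))[0]; return (c-np.array(d['tvec']).ravel())@R
for n in ('t0','s0'):
    d=load(n); im=d['img'].astype(int); m=(im[...,0]>100)&(im[...,1]<60)&(im[...,2]<60)
    w=np.zeros_like(m)
    if n=='t0': w[185:210,330:365]=1
    else: w[150:190,195:225]=1
    p=cloud(d,m&w); p=p[p[:,2]>.085]; print(n,len(p),p.mean(0),p.min(0),p.max(0))
    q=p[:,:2]-p[:,:2].mean(0); print(np.linalg.svd(q)[2][0])
E
```

```text
r1 [0.6836 0.256  0.028 ] [0.6903 0.2579 0.0027]
r2 [ 0.5844 -0.1676  0.028 ] [ 0.5858 -0.1684  0.0229]
r3 [ 0.417 -0.134  0.028] [ 0.4183 -0.1345  0.0202]
r4 [0.518  0.2934 0.028 ] [0.5193 0.2944 0.0041]
kA [ 0.5243 -0.053   0.095 ] [ 0.5251 -0.0556  0.0859]
kB [ 0.5076 -0.1032  0.095 ] [ 0.507  -0.1032  0.0899]
kc [ 0.5156 -0.0774  0.095 ] [ 0.5153 -0.0768  0.0951]
bpA [ 0.5996 -0.0091  0.118 ] [ 0.6016 -0.0108  0.114 ]
bpB [0.4636 0.0182 0.118 ] [0.4697 0.0085 0.0283]
epA [0.6438 0.1851 0.12  ] [0.6623 0.1876 0.0321]
epB [0.5064 0.2081 0.12  ] [0.5133 0.2113 0.0555]
gA [0.6439 0.145  0.125 ] [0.6674 0.1427 0.0055]
gB [0.4929 0.1791 0.125 ] [0.4957 0.179  0.0838]
bA [0.6358 0.0955 0.125 ] [0.6618 0.0909 0.0012]
bB [0.483  0.1245 0.125 ] [0.4864 0.1222 0.0863]
wA [0.6227 0.055  0.125 ] [0.6461 0.0454 0.0009]
wB [0.4744 0.0868 0.125 ] [0.4752 0.0867 0.1148]
t0 54 [ 0.5133881  -0.0851205   0.09332958] [ 0.50371875 -0.10326972  0.08761932] [ 0.52765443 -0.05704783  0.10116225]
[0.31101031 0.95040654]
s0 45 [ 0.51539481 -0.08217637  0.09335104] [ 0.50143509 -0.1005006   0.08731745] [ 0.52949152 -0.05576485  0.09951579]
[0.40882082 0.91261467]
```

Emit:
play_rows([
  {"dx":14.9,"dy":-10.2,"dz":1,"az":-16},
  {"dx":29.8,"dy":-20.3,"dz":2,"az":-33},
  {"dx":44.7,"dy":-30.5,"dz":5,"az":-49.6,"claw":8.5},
  {"dx":44.7,"dy":-30.5,"dz":5,"az":-49.6},
  {"dx":44.7,"dy":-30.5,"dz":5,"az":-49.6},
  {"dx":44.7,"dy":-30.5,"dz":5,"az":-49.6},
  {"dx":44.7,"dy":-30.5,"dz":5,"az":-49.6},
  {"dx":44.7,"dy":-30.5,"dz":5,"az":-49.6},
  {"dx":44.7,"dy":-30.5,"dz":5,"az":-49.6},
  {"dx":44.7,"dy":-30.5,"dz":5,"az":-49.6},
  {"dx":44.7,"dy":-30.5,"dz":5,"az":-49.6},
  {"dx":44.7,"dy":-30.5,"dz":5,"az":-49.6},
])

```text
invalid input
```

```bash
cat >> h.py <<'E'
def st():
    s=arm.get_state(); R=cv2.Rodrigues(s['eef_rot'])[0]
    print('t',s['clock'],'p',s['tool_pos'].round(4),'xhead',np.degrees(np.arctan2(R[1,0],R[0,0])).round(2),'tilt',R[:,2].round(4),'F',s['ft_force'].round(2),'M',s['moment'].round(2),'w',round(s['gripper_width'],4),'j',s['joints'].round(3))
    return s,R
E
python3 - <<'E'
from h import *
st(); d=shot('scene','s1'); shot('top','t1'); crop('s1',150,60,350,260,3,'s1c'); crop('t1',210,130,390,250,4.4,'t1c')
E
```

```text
t 0.1 p [ 0.2189 -0.5312  0.2385] xhead 22.39 tilt [-5.0e-04  1.5e-03 -1.0e+00] F [-0.12 -0.11 -0.05] M [ 0.01  0.02 -0.03] w 0.0855 j [-1.301  0.276  1.506 -0.     1.361 -0.121]
```

View pics/s1c.png

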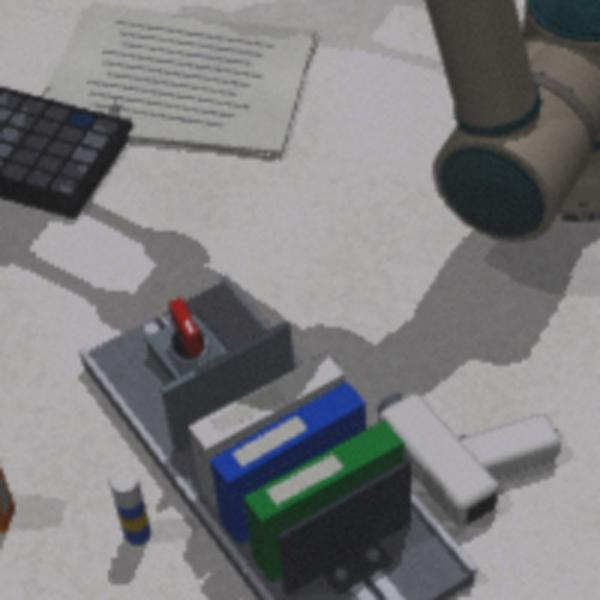

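View pics/t1c.png

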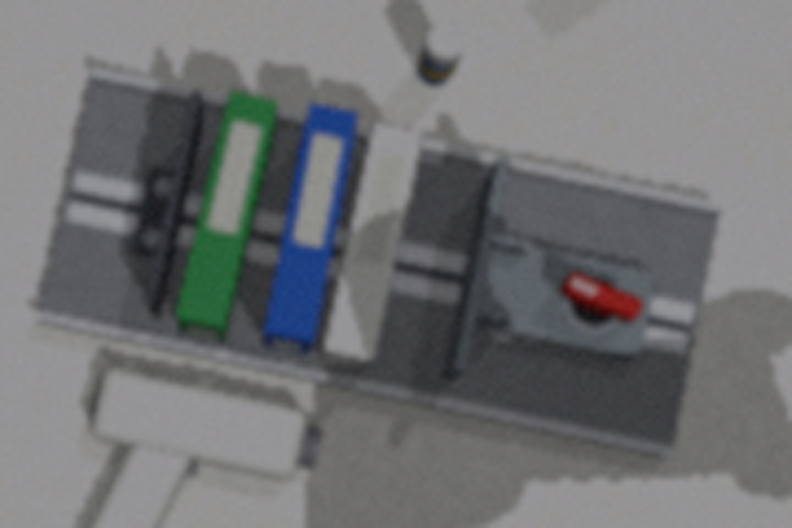

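The call was refused and the arm has not moved. I'll give every key in each row.

Emit:
play_rows([
  {"ax":0,"ay":0,"az":-16,"dx":14.9,"dy":-10.2,"dz":1,"claw":8.5},
  {"ax":0,"ay":0,"az":-33,"dx":29.8,"dy":-20.3,"dz":2,"claw":8.5},
  {"ax":0,"ay":0,"az":-49.6,"dx":44.7,"dy":-30.5,"dz":5,"claw":8.5},
  {"ax":0,"ay":0,"az":-49.6,"dx":44.7,"dy":-30.5,"dz":5,"claw":8.5},
  {"ax":0,"ay":0,"az":-49.6,"dx":44.7,"dy":-30.5,"dz":5,"claw":8.5},
  {"ax":0,"ay":0,"az":-49.6,"dx":44.7,"dy":-30.5,"dz":5,"claw":8.5},
  {"ax":0,"ay":0,"az":-49.6,"dx":44.7,"dy":-30.5,"dz":5,"claw":8.5},
  {"ax":0,"ay":0,"az":-49.6,"dx":44.7,"dy":-30.5,"dz":5,"claw":8.5},
  {"ax":0,"ay":0,"az":-49.6,"dx":44.7,"dy":-30.5,"dz":5,"claw":8.5},
  {"ax":0,"ay":0,"az":-49.6,"dx":44.7,"dy":-30.5,"dz":5,"claw":8.5},
  {"ax":0,"ay":0,"az":-49.6,"dx":44.7,"dy":-30.5,"dz":5,"claw":8.5},
])

```text
clock: 1.58
tool_pos: [0.5156, -0.0792, 0.1889]
eef_rot: [-2.54, -1.847, 0.001]
ft_force: [0.4, 0.5, 0.1]
gripper_width: 0.0851
```

Run:
```python
from h import *
st(); d=shot('scene','s1'); crop('s1',150,60,350,260,3,'s1c')
```

```text
t 1.575 p [ 0.5156 -0.0792  0.1889] xhead 72.03 tilt [-1.3e-03  6.0e-04 -1.0e+00] F [0.41 0.54 0.11] M [-0.03 -0.02  0.05] w 0.0851 j [-0.286  0.231  1.698  0.     1.214  0.028]
```

View pics/s1c.png

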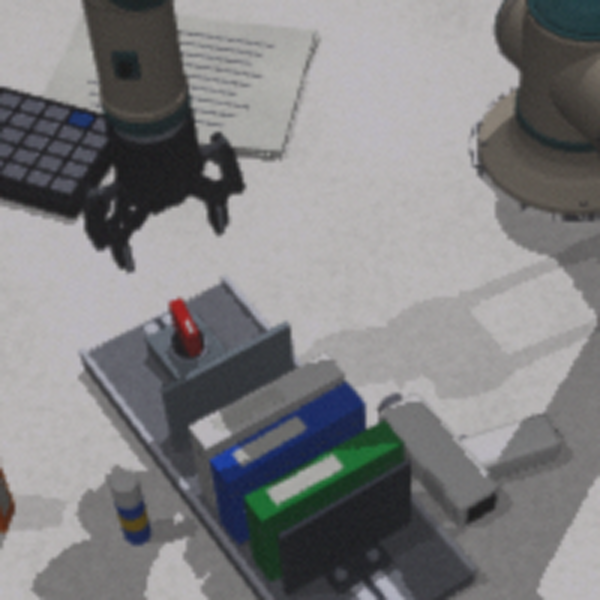

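The open jaws straddle the bar (crop about (185,325)). Next I descend and close.

Emit:
play_rows([
  {"ax":0,"ay":0,"az":0,"dx":0,"dy":0,"dz":4,"claw":8.5},
  {"ax":0,"ay":0,"az":0,"dx":0,"dy":0,"dz":8,"claw":8.5},
  {"ax":0,"ay":0,"az":0,"dx":0,"dy":0,"dz":11.8,"claw":8.5},
  {"ax":0,"ay":0,"az":0,"dx":0,"dy":0,"dz":11.8,"claw":5},
  {"ax":0,"ay":0,"az":0,"dx":0,"dy":0,"dz":11.8,"claw":3},
  {"ax":0,"ay":0,"az":0,"dx":0,"dy":0,"dz":11.8,"claw":2},
  {"ax":0,"ay":0,"az":0,"dx":0,"dy":0,"dz":11.8,"claw":0.5},
  {"ax":0,"ay":0,"az":0,"dx":0,"dy":0,"dz":11.8,"claw":0.5},
  {"ax":0,"ay":0,"az":0,"dx":0,"dy":0,"dz":11.8,"claw":0.5},
])

```text
clock: 2.75
tool_pos: [0.5165, -0.0801, 0.0727]
eef_rot: [2.541, 1.845, 0.002]
ft_force: [-0.6, -0.9, 6.8]
gripper_width: 0.0144
```

Run:
```python
from h import *
s,R=st()
a=np.radians(76.7); u=np.array([np.cos(a),np.sin(a),0]); print('per 1cm along rack, tool:',R.T@u)
d=shot('scene','s2'); crop('s2',150,60,350,260,3,'s2c')
```

```text
t 2.75 p [ 0.5165 -0.0801  0.0727] xhead 71.98 tilt [ 2.e-03 -8.e-04 -1.e+00] F [-0.6  -0.88  6.79] M [-0.15  0.17 -0.06] w 0.0144 j [-0.287  0.349  1.86  -0.     0.93   0.028]
per 1cm along rack, tool: [ 9.96603774e-01 -8.23458819e-02 -2.72281531e-04]
```

View pics/s2c.png

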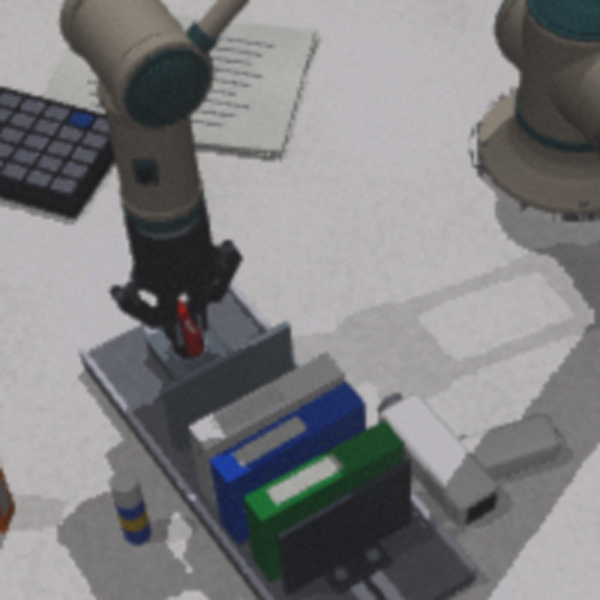

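Emit:
play_rows([
  {"ax":0,"ay":0,"az":0,"dx":0.6,"dy":-0.05,"dz":-0.2,"claw":0.5},
  {"ax":0,"ay":0,"az":0,"dx":1.2,"dy":-0.1,"dz":-0.2,"claw":0.5},
  {"ax":0,"ay":0,"az":0,"dx":1.8,"dy":-0.15,"dz":-0.2,"claw":0.5},
  {"ax":0,"ay":0,"az":0,"dx":2.4,"dy":-0.2,"dz":-0.2,"claw":0.5},
  {"ax":0,"ay":0,"az":0,"dx":3.0,"dy":-0.25,"dz":-0.2,"claw":0.5},
  {"ax":0,"ay":0,"az":0,"dx":3.5,"dy":-0.29,"dz":-0.2,"claw":0.5},
  {"ax":0,"ay":0,"az":0,"dx":4.0,"dy":-0.33,"dz":-0.2,"claw":0.5},
  {"ax":0,"ay":0,"az":0,"dx":4.5,"dy":-0.37,"dz":-0.2,"claw":0.5},
  {"ax":0,"ay":0,"az":0,"dx":5.0,"dy":-0.41,"dz":-0.2,"claw":0.5},
  {"ax":0,"ay":0,"az":0,"dx":5.5,"dy":-0.45,"dz":-0.2,"claw":0.5},
  {"ax":0,"ay":0,"az":0,"dx":6.0,"dy":-0.49,"dz":-0.2,"claw":0.5},
  {"ax":0,"ay":0,"az":0,"dx":6.5,"dy":-0.53,"dz":-0.2,"claw":0.5},
])

```text
clock: 4.3
tool_pos: [0.5307, -0.0171, 0.073]
eef_rot: [2.54, 1.846, -0.003]
ft_force: [3.7, -5.1, -21.1]
gripper_width: 0.014
```

Run:
```python
from h import *
s,R=st()
a=np.radians(76.7); u=np.array([np.cos(a),np.sin(a),0]); print('tool:',R.T@u,'along',(s['tool_pos']-[.5165,-.0801,0])@u, (s['tool_pos']-[.5165,-.0801,0])@[u[1],-u[0],0])
d=shot('scene','s3'); crop('s3',150,60,350,260,3,'s3c')
d=shot('top','t3'); crop('t3',210,130,390,250,4.4,'t3c')
```

```text
t 4.3 p [ 0.5307 -0.0171  0.073 ] xhead 72.03 tilt [-8.0e-04 -2.4e-03 -1.0e+00] F [  3.74  -5.11 -21.06] M [-0.75 -0.68 -0.13] w 0.014 j [-0.162  0.36   1.84  -0.003  0.942  0.154]
tool: [ 0.99668126 -0.08136554 -0.00247419] along 0.06457425260689889 -0.0007057483270476162
```

View pics/s3c.png

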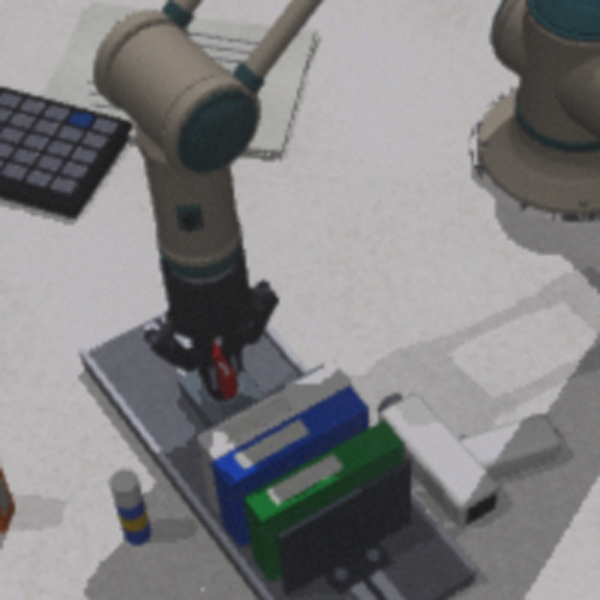

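View pics/t3c.png

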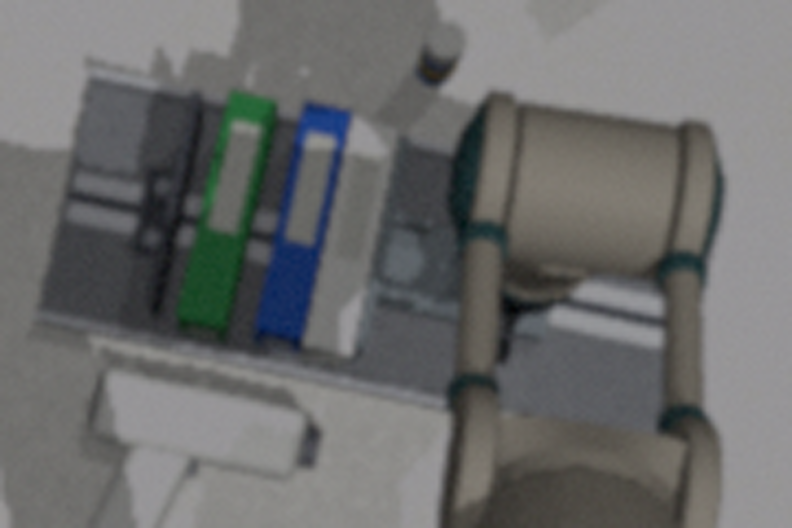

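Emit:
play_rows([
  {"ax":0,"ay":0,"az":0,"dx":0.3,"dy":0.0,"dz":0.1,"claw":0.5},
  {"ax":0,"ay":0,"az":0,"dx":0.7,"dy":-0.03,"dz":0.15,"claw":0.5},
  {"ax":0,"ay":0,"az":0,"dx":1.1,"dy":-0.06,"dz":0.15,"claw":0.5},
  {"ax":0,"ay":0,"az":0,"dx":1.5,"dy":-0.09,"dz":0.15,"claw":0.5},
  {"ax":0,"ay":0,"az":0,"dx":1.9,"dy":-0.12,"dz":0.15,"claw":0.5},
  {"ax":0,"ay":0,"az":0,"dx":2.2,"dy":-0.14,"dz":0.15,"claw":0.5},
])

```text
clock: 5.15
tool_pos: [0.5356, 0.0043, 0.0728]
eef_rot: [2.539, 1.847, -0.005]
ft_force: [-3.3, -5.7, 2.9]
gripper_width: 0.0138
```

```bash
cat >> h.py <<'E'
def rk():
    s,R=st()
    a=np.radians(76.7); u=np.array([np.cos(a),np.sin(a),0]); l=np.array([u[1],-u[0],0]); p=s['tool_pos']-[.5165,-.0801,0]
    print('tool:',(R.T@u).round(3),'along',(p@u).round(4),'lat',(p@l).round(4),'Falong',(s['ft_force']@u).round(1),'Flat',(s['ft_force']@l).round(1))
E
python3 - <<'E'
from h import *
rk()
d=shot('top','t4'); crop('t4',210,130,390,250,4.4,'t4c')
d=shot('scene','s4'); crop('s4',190,145,300,265,6,'s4c')
E
```

```text
t 5.15 p [0.5356 0.0043 0.0728] xhead 72.08 tilt [-0.0014 -0.0033 -1.    ] F [-3.28 -5.69  2.89] M [-0.83  0.43 -0.18] w 0.0138 j [-0.12   0.366  1.83  -0.004  0.947  0.196]
tool: [ 0.997 -0.08  -0.004] along 0.0865 lat -0.0008 Falong -6.3 Flat -1.9
```

View pics/t4c.png

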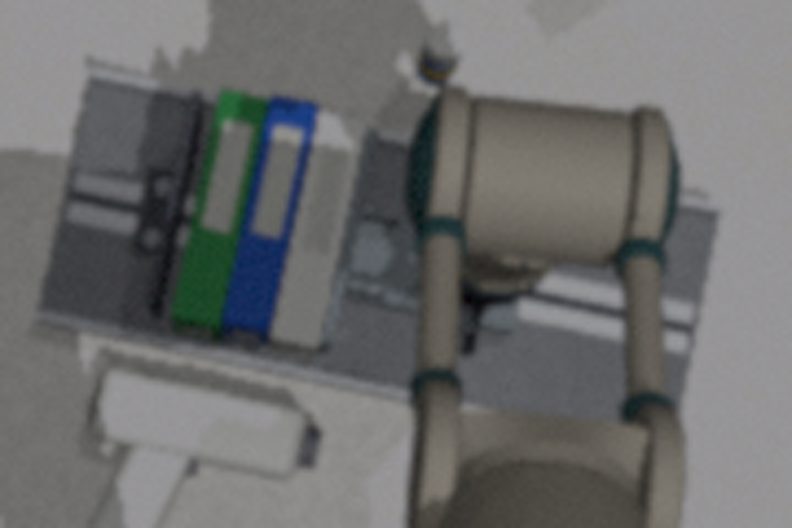

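View pics/s4c.png

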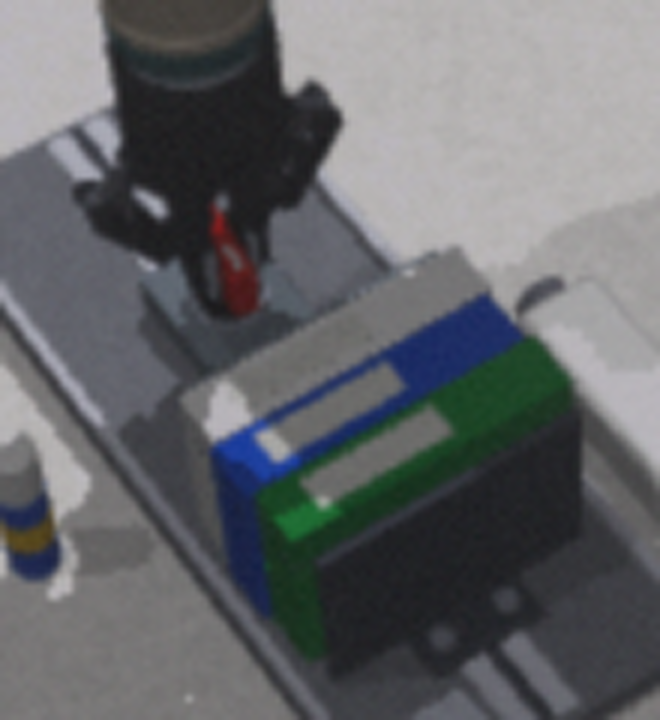

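The three boxes are touching each other. In the top crop the green box (x about 215) still has a small gap to the end plate (about 200).

Emit:
play_rows([
  {"ax":0,"ay":0,"az":0,"dx":0.15,"dy":-0.01,"dz":0,"claw":0.5},
  {"ax":0,"ay":0,"az":0,"dx":0.3,"dy":-0.02,"dz":0,"claw":0.5},
  {"ax":0,"ay":0,"az":0,"dx":0.45,"dy":-0.03,"dz":0,"claw":0.5},
  {"ax":0,"ay":0,"az":0,"dx":0.45,"dy":-0.03,"dz":0,"claw":0.5},
])

```text
clock: 5.75
tool_pos: [0.5366, 0.0087, 0.0729]
eef_rot: [2.538, 1.848, -0.006]
ft_force: [0.5, -4.3, -5.3]
gripper_width: 0.0143
```

Run:
```python
from h import *
rk()
```

```text
t 5.75 p [0.5366 0.0087 0.0729] xhead 72.11 tilt [-0.0016 -0.0038 -1.    ] F [ 0.51 -4.3  -5.31] M [-0.71 -0.09 -0.14] w 0.0143 j [-0.111  0.368  1.827 -0.005  0.948  0.204]
tool: [ 0.997 -0.08  -0.004] along 0.091 lat -0.0008 Falong -4.1 Flat 1.5
```

Emit:
play_rows([
  {"ax":0,"ay":0,"az":0,"dx":0.15,"dy":-0.01,"dz":0,"claw":0.5},
  {"ax":0,"ay":0,"az":0,"dx":0.3,"dy":-0.02,"dz":0,"claw":0.5},
  {"ax":0,"ay":0,"az":0,"dx":0.3,"dy":-0.02,"dz":0,"claw":0.5},
])

```text
clock: 6.12
tool_pos: [0.5372, 0.0112, 0.0729]
eef_rot: [2.537, 1.848, -0.007]
ft_force: [-0.2, -5.1, -6.2]
gripper_width: 0.014
```

Run:
```python
from h import *
rk()
d=shot('top','t5'); crop('t5',230,145,310,215,9,'t5c')
```

```text
t 6.125 p [0.5372 0.0112 0.0729] xhead 72.15 tilt [-0.002 -0.005 -1.   ] F [-0.22 -5.07 -6.21] M [-0.62 -0.19 -0.12] w 0.014 j [-0.105  0.369  1.825 -0.006  0.949  0.21 ]
tool: [ 0.997 -0.079 -0.005] along 0.0936 lat -0.0009 Falong -5.0 Flat 1.0
```

View pics/t5c.png

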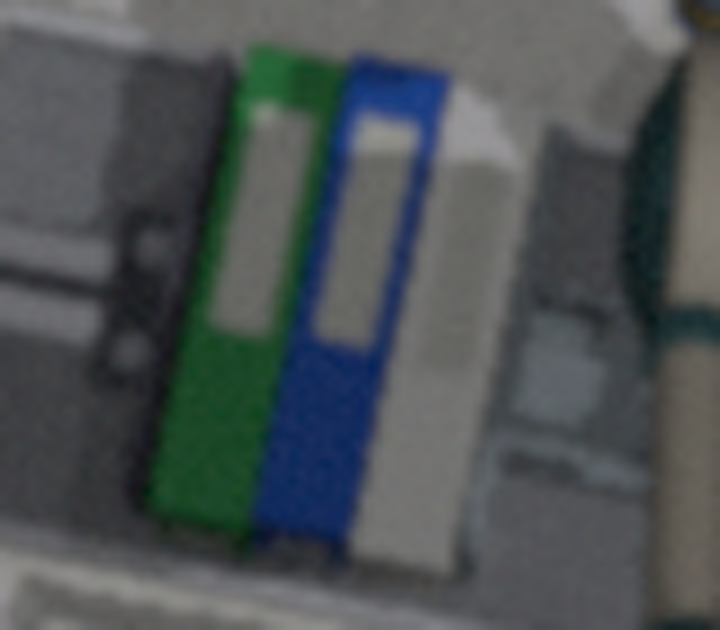

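Emit:
play_rows([
  {"ax":0,"ay":0,"az":0,"dx":0.1,"dy":-0.01,"dz":0,"claw":0.5},
  {"ax":0,"ay":0,"az":0,"dx":0.2,"dy":-0.02,"dz":0,"claw":0.5},
  {"ax":0,"ay":0,"az":0,"dx":0.2,"dy":-0.02,"dz":0,"claw":0.5},
])

```text
clock: 6.55
tool_pos: [0.5375, 0.0127, 0.0729]
eef_rot: [2.536, 1.848, -0.009]
ft_force: [0.4, -5.0, -6.8]
gripper_width: 0.0137
```

Run:
```python
from h import *
rk()
```

```text
t 6.55 p [0.5375 0.0127 0.0729] xhead 72.17 tilt [-0.0022 -0.0063 -1.    ] F [ 0.35 -4.98 -6.79] M [-0.64 -0.22 -0.09] w 0.0137 j [-0.102  0.369  1.824 -0.008  0.95   0.214]
tool: [ 0.997 -0.079 -0.007] along 0.0951 lat -0.0009 Falong -4.8 Flat 1.5
```

Emit:
play_rows([
  {"ax":0,"ay":0,"az":0,"dx":0.15,"dy":-0.01,"dz":0,"claw":0.5},
  {"ax":0,"ay":0,"az":0,"dx":0.3,"dy":-0.02,"dz":0,"claw":0.5},
  {"ax":0,"ay":0,"az":0,"dx":0.3,"dy":-0.02,"dz":0,"claw":0.5},
])

```text
clock: 6.92
tool_pos: [0.5381, 0.0152, 0.0729]
eef_rot: [2.535, 1.848, -0.01]
ft_force: [0.3, -5.8, -6.3]
gripper_width: 0.0142
```

Run:
```python
from h import *
rk()
d=shot('top','t6'); crop('t6',230,145,310,215,9,'t6c')
```

```text
t 6.925 p [0.5381 0.0152 0.0729] xhead 72.2 tilt [-0.0026 -0.0075 -1.    ] F [ 0.27 -5.8  -6.31] M [-0.62 -0.23 -0.12] w 0.0142 j [-0.096  0.37   1.823 -0.01   0.951  0.22 ]
tool: [ 0.997 -0.078 -0.008] along 0.0977 lat -0.0009 Falong -5.6 Flat 1.6
```

View pics/t6c.png

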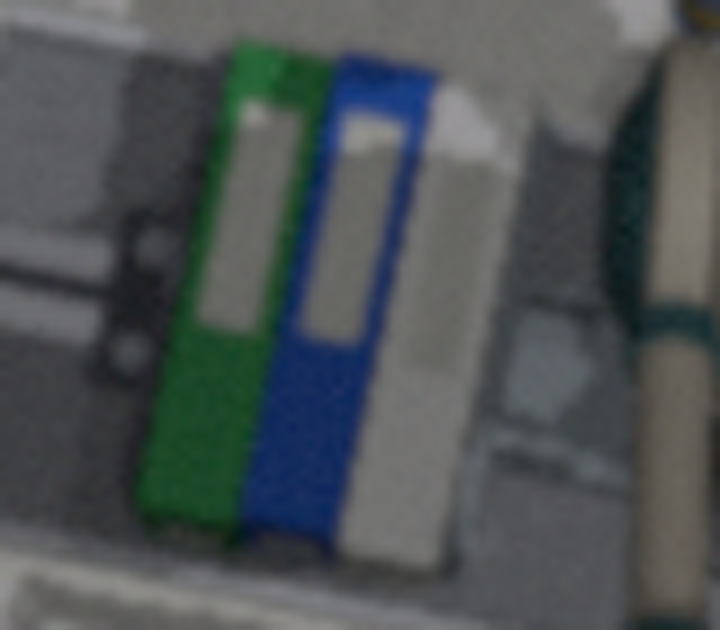

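Emit:
play_rows([
  {"ax":0,"ay":0,"az":0,"dx":0.15,"dy":-0.01,"dz":0,"claw":0.5},
  {"ax":0,"ay":0,"az":0,"dx":0.3,"dy":-0.02,"dz":0,"claw":0.5},
  {"ax":0,"ay":0,"az":0,"dx":0.3,"dy":-0.02,"dz":0,"claw":0.5},
])

```text
clock: 7.35
tool_pos: [0.5381, 0.0155, 0.0729]
eef_rot: [2.53, 1.849, -0.017]
ft_force: [-0.8, -11.8, -6.1]
gripper_width: 0.0134
```

Run:
```python
from h import *
rk()
```

```text
t 7.35 p [0.5381 0.0155 0.0729] xhead 72.32 tilt [-0.0041 -0.0127 -0.9999] F [ -0.77 -11.8   -6.06] M [-1.51 -0.07 -0.07] w 0.0134 j [-0.092  0.371  1.821 -0.016  0.952  0.226]
tool: [ 0.997 -0.076 -0.013] along 0.098 lat -0.0009 Falong -11.7 Flat 2.0
```

The row is stopped against the end plate: 0.3 mm of motion for 3 mm commanded, with about 12 N pushing. I keep pressing and turn the knob in two halves.

Emit:
play_rows([
  {"ax":0,"ay":0,"az":0,"dx":0.4,"dy":-0.02,"dz":0.0,"claw":0.5},
  {"ax":0,"ay":0,"az":8,"dx":0.4,"dy":-0.02,"dz":0,"claw":0.5},
  {"ax":0,"ay":0,"az":16,"dx":0.4,"dy":-0.02,"dz":0,"claw":0.5},
  {"ax":0,"ay":0,"az":24,"dx":0.4,"dy":-0.02,"dz":0,"claw":0.5},
  {"ax":0,"ay":0,"az":32,"dx":0.4,"dy":-0.02,"dz":0,"claw":0.5},
  {"ax":0,"ay":0,"az":38,"dx":0.4,"dy":-0.02,"dz":0,"claw":0.5},
  {"ax":0,"ay":0,"az":38,"dx":0.4,"dy":-0.02,"dz":0,"claw":0.5},
])

```text
clock: 8.22
tool_pos: [0.5392, 0.0151, 0.0729]
eef_rot: [2.983, 0.925, -0.016]
ft_force: [0.0, -17.1, -7.2]
gripper_width: 0.014
```

Run:
```python
from h import *
rk()
d=shot('top','t7'); crop('t7',230,145,310,215,9,'t7c')
d=shot('scene','s7'); crop('s7',190,145,300,265,6,'s7c')
```

```text
t 8.225 p [0.5392 0.0151 0.0729] xhead 34.45 tilt [-0.0045 -0.0209 -0.9998] F [ 1.000e-02 -1.711e+01 -7.190e+00] M [-2.09 -0.14 -0.06] w 0.014 j [-0.087  0.373  1.819 -0.026  0.953  0.898]
tool: [ 0.74  -0.672 -0.021] along 0.0978 lat 0.0002 Falong -16.6 Flat 3.9
```

View pics/t7c.png

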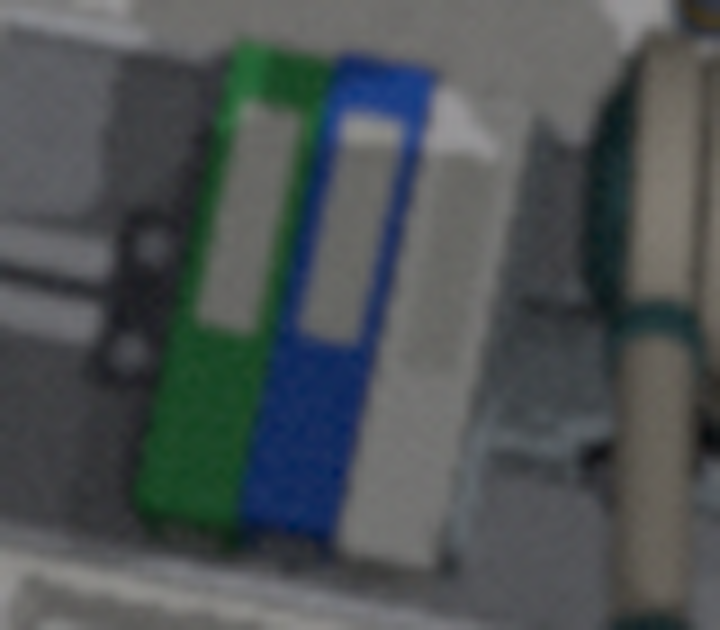

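View pics/s7c.png

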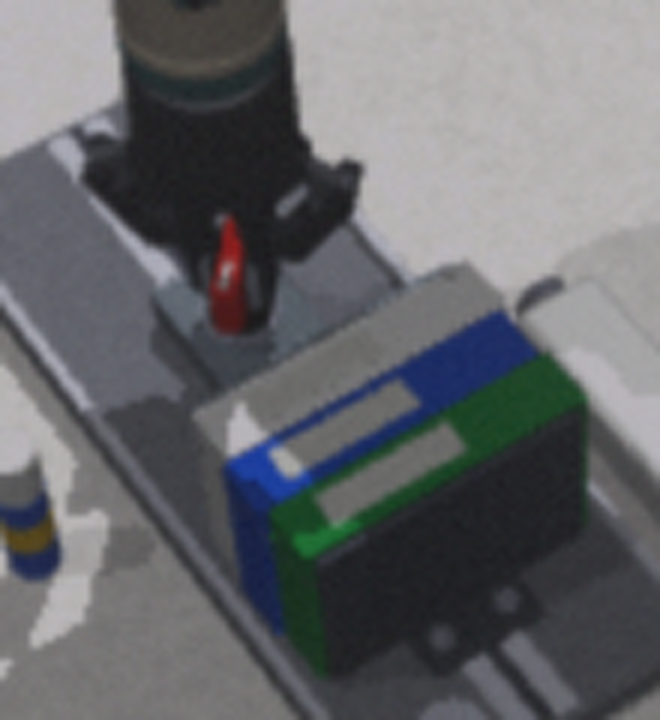

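Emit:
play_rows([
  {"ax":0,"ay":0,"az":8,"dx":0.3,"dy":-0.27,"dz":0,"claw":0.5},
  {"ax":0,"ay":0,"az":16,"dx":0.3,"dy":-0.27,"dz":0,"claw":0.5},
  {"ax":0,"ay":0,"az":24,"dx":0.3,"dy":-0.27,"dz":0,"claw":0.5},
  {"ax":0,"ay":0,"az":31,"dx":0.3,"dy":-0.27,"dz":0,"claw":0.5},
  {"ax":0,"ay":0,"az":36,"dx":0.3,"dy":-0.27,"dz":0,"claw":0.5},
  {"ax":0,"ay":0,"az":40,"dx":0.3,"dy":-0.27,"dz":0,"claw":0.5},
  {"ax":0,"ay":0,"az":40,"dx":0.3,"dy":-0.27,"dz":0,"claw":0.5},
])

```text
clock: 9.2
tool_pos: [0.5395, 0.0139, 0.0731]
eef_rot: [3.107, -0.138, -0.007]
ft_force: [-0.5, -19.2, -5.1]
gripper_width: 0.0141
```

Run:
```python
from h import *
rk()
```

```text
t 9.2 p [0.5395 0.0139 0.0731] xhead -5.09 tilt [-0.0061 -0.0309 -0.9995] F [ -0.55 -19.22  -5.08] M [-1.98  0.07  1.24] w 0.0141 j [-0.082  0.374  1.816 -0.038  0.955  1.6  ]
tool: [ 0.143 -0.989 -0.032] along 0.0968 lat 0.0008 Falong -18.8 Flat 3.9
```

Emit:
play_rows([
  {"ax":0,"ay":0,"az":4,"dx":0.03,"dy":-0.2,"dz":0,"claw":0.5},
  {"ax":0,"ay":0,"az":5,"dx":0.03,"dy":-0.2,"dz":0,"claw":0.5},
  {"ax":0,"ay":0,"az":5,"dx":0.03,"dy":-0.2,"dz":0,"claw":0.5},
])

```text
clock: 9.57
tool_pos: [0.54, 0.0136, 0.073]
eef_rot: [3.093, -0.258, -0.005]
ft_force: [0.3, -11.5, -6.6]
gripper_width: 0.014
```

Run:
```python
from h import *
rk()
d=shot('top','t8'); crop('t8',230,145,310,215,9,'t8c')
d=shot('scene','s8'); crop('s8',190,145,300,265,6,'s8c')
```

```text
t 9.575 p [0.54   0.0136 0.073 ] xhead -9.53 tilt [-0.0063 -0.037  -0.9993] F [  0.34 -11.47  -6.6 ] M [-0.64 -0.27  2.24] w 0.014 j [-0.079  0.375  1.815 -0.046  0.956  1.685]
tool: [ 0.066 -0.997 -0.037] along 0.0965 lat 0.0013 Falong -11.1 Flat 3.0
```

View pics/t8c.png

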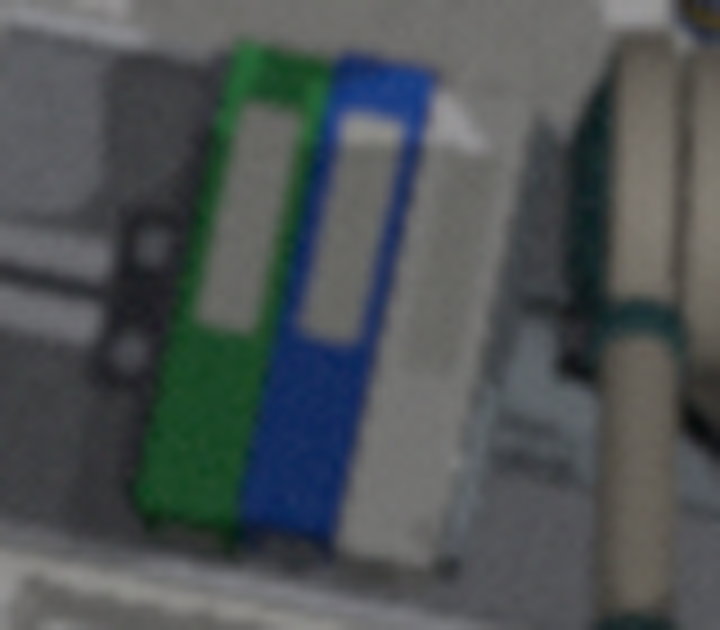

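View pics/s8c.png

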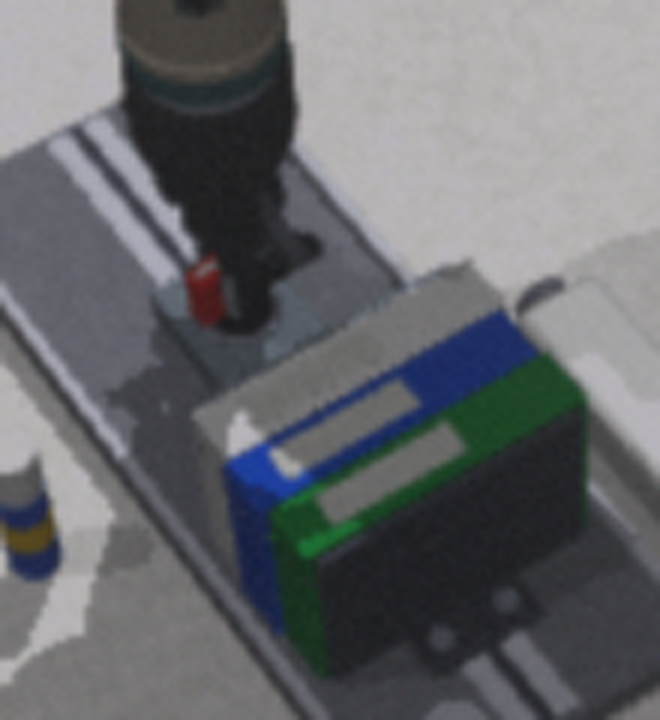

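The reaction moment is now 2.2 N m, against 0.25 N m to turn, so the knob is hard on its stop. Next I relax the twist slightly and open, then lift.

Emit:
play_rows([
  {"ax":0,"ay":0,"az":-2,"dx":0,"dy":0,"dz":0,"claw":0.5},
  {"ax":0,"ay":0,"az":-2,"dx":0,"dy":0,"dz":0,"claw":3},
  {"ax":0,"ay":0,"az":-2,"dx":0,"dy":0,"dz":0,"claw":5},
  {"ax":0,"ay":0,"az":-2,"dx":0,"dy":0,"dz":0,"claw":6},
  {"ax":0,"ay":0,"az":-2,"dx":0,"dy":0,"dz":0,"claw":6},
])

```text
clock: 10.3
tool_pos: [0.5401, 0.0138, 0.0734]
eef_rot: [3.098, -0.204, -0.005]
ft_force: [0.6, -0.3, 0.3]
gripper_width: 0.0603
```

Run:
```python
from h import *
rk()
```

```text
t 10.3 p [0.5401 0.0138 0.0734] xhead -7.54 tilt [-0.0057 -0.0368 -0.9993] F [ 0.61 -0.29  0.25] M [ 0.02 -0.05 -0.05] w 0.0603 j [-0.079  0.374  1.815 -0.045  0.956  1.65 ]
tool: [ 0.1   -0.994 -0.037] along 0.0968 lat 0.0014 Falong -0.1 Flat 0.7
```

Emit:
play_rows([
  {"ax":0,"ay":0,"az":0,"dx":0,"dy":0,"dz":-4,"claw":6},
  {"ax":0,"ay":0,"az":0,"dx":0,"dy":0,"dz":-9,"claw":6},
  {"ax":0,"ay":0,"az":0,"dx":0,"dy":0,"dz":-15,"claw":6},
  {"ax":0,"ay":0,"az":0,"dx":-3,"dy":5,"dz":-16,"claw":6},
  {"ax":0,"ay":0,"az":0,"dx":-6,"dy":11,"dz":-16,"claw":6},
  {"ax":0,"ay":0,"az":0,"dx":-9,"dy":17,"dz":-16,"claw":6},
  {"ax":0,"ay":0,"az":0,"dx":-12,"dy":23,"dz":-16,"claw":6},
  {"ax":0,"ay":0,"az":0,"dx":-15,"dy":29,"dz":-16,"claw":6},
  {"ax":0,"ay":0,"az":0,"dx":-18,"dy":35,"dz":-16,"claw":6},
  {"ax":0,"ay":0,"az":0,"dx":-18,"dy":35,"dz":-16,"claw":6},
  {"ax":0,"ay":0,"az":0,"dx":-18,"dy":35,"dz":-16,"claw":6},
])

```text
clock: 11.68
tool_pos: [0.3158, -0.3046, 0.2466]
eef_rot: [3.097, -0.21, -0.005]
ft_force: [-0.1, 0.2, 0.2]
gripper_width: 0.0601
```

Run:
```python
from h import *
rk()
d=shot('top','t9'); crop('t9',210,130,390,250,4.4,'t9c')
d=shot('scene','s9'); crop('s9',190,145,300,265,5,'s9c')
```

```text
t 11.675 p [ 0.3158 -0.3046  0.2466] xhead -7.77 tilt [-0.0056 -0.0369 -0.9993] F [-0.08  0.18  0.24] M [ 0.03 -0.01  0.05] w 0.0601 j [-0.904  0.052  1.769 -0.028  1.295  0.81 ]
tool: [ 0.096 -0.995 -0.037] along -0.2646 lat -0.1437 Falong 0.2 Flat -0.1
```

View pics/t9c.png

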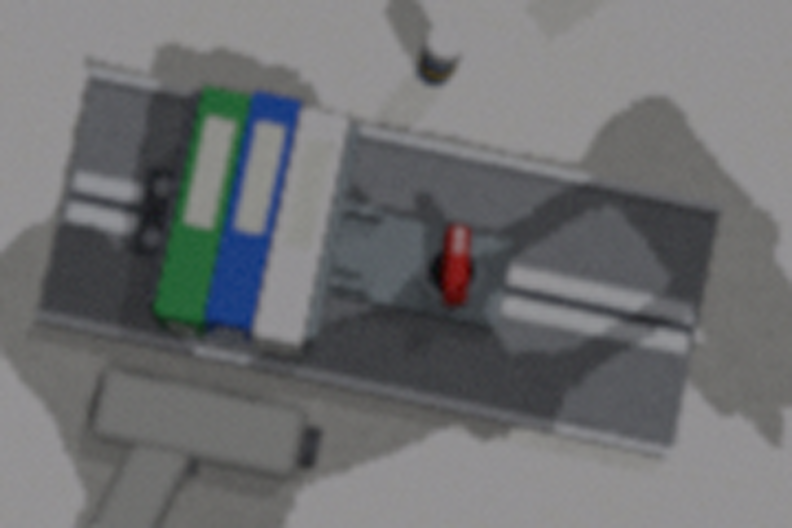

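View pics/s9c.png

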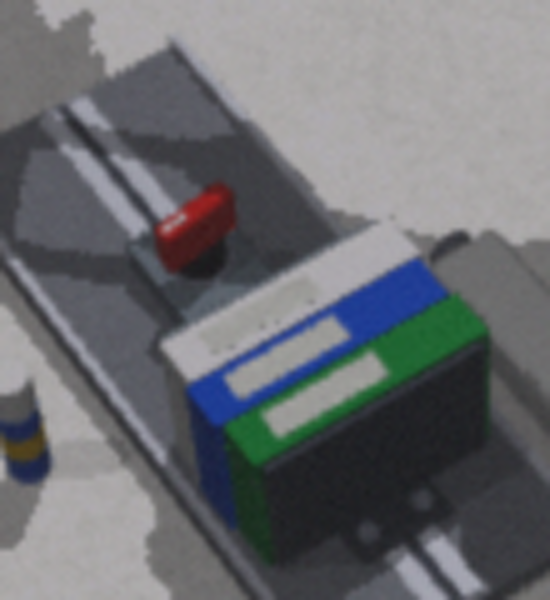

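View pics/s9.png

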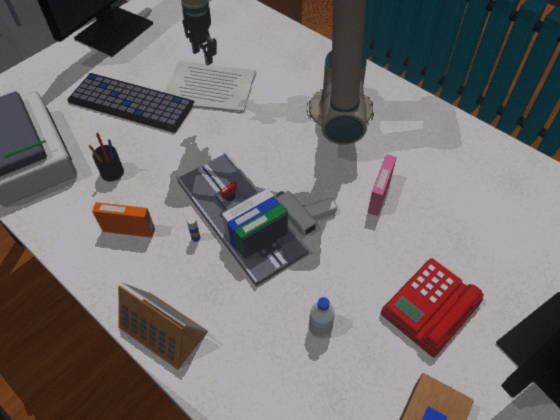

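Run:
```python
from h import *
d=load('t9'); im=d['img'].astype(int)
m=(im[...,0]>100)&(im[...,1]<70)&(im[...,2]<70); w=np.zeros_like(m); w[178:204,305:322]=1
v,u=np.nonzero(m&w); P=np.array([ray(d,a,b,.095)[:2] for a,b in zip(u,v)])
x=np.linalg.svd(P-P.mean(0))[2][0]; h=np.degrees(np.arctan2(x[1],x[0])); print('bar head',h,'turn deg',(76.7-h)%180, P.mean(0))
t=np.radians(76.7);uv=np.array([np.cos(t),np.sin(t)])
for n,(a,b) in dict(gl=(203,90),gl2=(156,315),wr=(350,118),wr2=(303,347)).items(): print(n, ray(d,*tc(a,b),.125)[:2]@uv)
print('endplate top', [ray(load('t0'),*tc(a,b),.12)[:2]@uv for a,b in((197,95),(163,310))])
```

```text
bar head 172.46489779856097 turn deg 84.23510220143903 [0.53760063 0.01509609]
gl 0.3217900523333928
gl2 0.31860030977415826
wr 0.22683071430579071
wr2 0.22397425589685074
endplate top [np.float64(0.3251051338149498), np.float64(0.3153077717142973)]
```

```bash
python3 -c "
from h import *
print(arm.close_job())"
```

```text
the job is handed in; nothing more can be done
None
```

The three boxes now stand upright, pressed together against the end plate, and the bookend is clamped there. I handed the job in at about 11.8 s.

**What I did:** I gripped the red knob and slid the bookend about 98 mm, until the row stopped dead against the end plate. Still pressing at 11–19 N, I turned the knob clockwise to its stop, then let go, lifted and moved the arm clear.

**Last checks:**
- **Stop reached:** the turning moment rose to 2.2 N m, against 0.25 N m at most for turning the knob. The final top image gives about 84° of turn against a nominal 80°. I put the difference down to image resolution.
- **No gaps:** the closed row measures about 95 mm, against 96 mm given.
- **End plate contact:** the seam is hidden from above by the box tops. That contact is judged from the stop in motion, the force and the scene view.
- **Other things on the desk:** in the last scene picture they all look unmoved, including the orange and pink look-alikes.

My first move call was refused as invalid input and nothing moved. Nothing else failed.

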